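# Find the gate lock that rattles, fit a sound one

### The job

One of the three lock cases on the desk has a broken-off piece loose inside: shake or rock them gently in the air, one after the other, until you have felt the piece slide (even if only one case is left), and set that case down in the grey bin for repair. Push one of the sound cases fully home into the mortise of the wooden test block, past its spring catch but without forcing it, so that its brass plate lies flat on the wood, and leave the other sound case standing on the desk.

Things in the scene. Friction and masses are not known exactly. Their poses are not given: they have to be found in the camera images.
- case_a: one of three like lock cases: dark steel box 84 (x) x 30 (y) x 62 (z) mm on its back edge, 200 to 600 g, a brass plate on top (114 x 34 mm, z 62 to 66), a steel bolt standing up from its middle (34 along x, 16 along y, z 66 to 90), its grip. Origin: centre of the underside; z up, x along its length; a half turn about z makes no difference, both ends have a catch notch
- case_b: second lock case, just like case_a. One of the three (any, not told by look or weight) holds a loose steel piece of 90 g on the floor of its hollow: it slides along x, 25 mm either side of the middle, when the case is tilted 20 degrees or more about its y axis or shaken along x; level and still it stays where it slid to. In the sound ones nothing moves and the weight is central
- case_c: third lock case, just like case_a and case_b in size, look and frame
- test_block: fixed wooden block 154 (x) x 64 (y) x 75 (z) mm, its x roughly along world +y; origin: centre of its underside. The mortise in its top, 86.5 x 32.5 mm, 65 deep, takes a case either way round, x axes parallel, 1.25 mm play each side. A sprung ball in its +x end wall, 30 mm down, stands 3 mm in: from half depth 4 to 12 N push it aside, until it snaps into the notch. A case just let go stays proud
- mortise (a point): centre of the mortise's mouth, level with the top of the wooden block (75 mm above the desk), whose edges are chamfered 3 mm; x along the mortise, z up. Home means that the underside of the brass plate lies on the wood: the case's origin is then 62 mm below this point
- repair_bin: grey open-topped stacking bin, 169 (x) x 120 (y) x 62 (z) mm, walls and floor 2 mm, front (-x) lip only 28 mm high; loose, 0.5 kg. Origin: centre of its underside
- padlock_brass: bystander, not to be disturbed: brass padlock lying flat, 63x42x15 mm; origin at the centre of its underside
- cylinder_c: bystander, not to be disturbed: grey lock cylinder lying on its side, 38x68x17 mm; origin at the centre of its underside
- oil_bottle: bystander, not to be disturbed: yellow oil bottle with a red tip, 40 mm wide, 123 mm high; origin at the centre of its underside
- car_key: bystander, not to be disturbed: black car key, 52x27x6 mm; origin at the centre of its underside

How it is judged:
By the outcome, as a careful person would: the job done as asked, in the order asked, and still so for the second after the job is handed in, with the robot touching nothing.
It also fails if it takes over 72 s, if anything falls off the work surface, if the arm or the gripper's body presses on something with over 40 N, if the wrist force passes 120 N, or if a joint passes its speed limit or range.

### The arm

A 7-joint arm with a two-finger parallel gripper is mounted at the origin on a cart in front of the work surface, level with it; the furniture and walls round the work are solid. World frame = base frame: x ahead of the robot, y to its left, z up, the work surface at z = 0. Lengths are in m, angles in rad, forces in N, time in s.
With the tool pointing down it reaches from about 0.4 to 0.85 m from the base axis. Payload 10.4 kg.
Tool frame: the origin (TCP) lies on the centre line of the jaws, within the pads' length; the fingertips stand 11 mm ahead of it and the grasp point (between the pads) lies 8 mm behind it (tip_reach is the distance from the TCP to the fingertips, in m); z points along the fingers, y is the line along which they close (so a half turn about z gives the same grasp; the last joint's range is limited). The gripper opens to 85 mm and grips with 20 to 120 N. Pads are 22 mm wide; open, the fingers measure 114 mm over their backs; the gripper's body (76 mm by 85 mm) begins 54 mm behind the grasp point. The pads swing forward as they close: fully open they stand 13 mm farther back than shut.
Start: joints at [-1.235, 0.332, -0.065, 1.46, 0.022, 1.35, -0.088], TCP at [0.219, 0.585, 0.242] pointing down, gripper open.
Joint ranges: [-2.6, 2.6], [-0.5, 2.12], [-1.47, 1.34], [0.16, 2.42], [-1.27, 4.41], [0.06, 2.06], [-2.6, 2.6]. Speed limits (rad/s): [2.22, 2.22, 2.79, 2.79, 3.14, 3.14, 3.14].

### API

Orientations are given as a unit quaternion [x, y, z, w].
In Python, from workcell import get_obs, camera, hand_in, tip_reach gives the robot as it stands. The module is installed in compiled form; this text tells all that it offers.
- The arm moves only by the tool move_arm, never from a script. Its argument "plan" is a list of rows, each an object with "delta_pos": the shift along the tool's x, y, z in fractions of the full range, 1 being 80 cm, a list of three; "turn": the turn, a rotation vector about the tool's x, y, z in fractions of the full range, 1 being 4 rad, a list of three; "fingers": the closure, from 0 (fully open) to 1 (shut). A call has 1 to 12 rows; each row is the pose to reach, as a shift and turn from the pose commanded when the call began, along the tool's axes at that moment; what a row does not reach only later rows make up. A row lasts 1/8 s, in which the tool goes at most 62.5 mm and 10.7 degrees, less where a joint would pass 70% of its speed; a pose out of reach is approached as far as the arm can. A shift or turn number past 1, either way, is cut back to 1. A call with a gripper value outside its range is refused whole. The fingers move at their own pace and stop on an object; "force" is the grip in N (left out, the last holds). Time passes only in rows, so rows that repeat a pose let the fingers close. It gives the time, the measured TCP pose, the force, the opening and the grip force at its end, in the units of the state.
- get_obs(): the state, without advancing time (a new reading comes with each control period).
- camera(name): name is "side" or "top"; returns a dict with "color" (480x640x3 uint8, red, green, blue), "range_z" (480x640 float32, m along the optical axis (not along the pixel's ray), 0 where there is no reading), "fx", "fy", "cx", "cy" (pixels), "k1" (the pictures are not rectified: a ray, as slopes to the right and down, at radius r is drawn at 1 + k1 r^2 times it, then the intrinsics apply), "R" (3x3) and "t" (3): a world point X has camera coordinates R X + t. Camera axes: x right, y down, z forward; pixel columns grow to the right and rows downward; lengths in m; the calibration is good to about 2 mm. A picture is of the moment at which its call begins.
- hand_in(): hands the job in; it is judged then, once.
The state is a dict: "clock": time; "joint_pos": joint angles; "joint_velocities": joint speeds; "tau": joint torques, N m; "position": TCP position; "ee_rot": TCP orientation; "ft_force": force on the tool from outside, world axes, zero at the start; "torque": the same for the moment, N m; "grip_width": opening from 0.0 (shut) to 1.0 (fully open); "grasp_force": force on a finger pad.
Only numpy, scipy, OpenCV 4.12 (cv2) and the standard library are available. Lean on these libraries where they do the work, as an engineer would, in place of code of your own. Each camera call takes 0.05 s, during which the arm holds its last target. There are 200 camera calls.

## Working session

There is one attempt and no reset: what is moved stays moved. The work goes in short steps, Python scripts to look and compute and a tool call to move; the robot and the scene stay as the last step left them, time stands still between calls to the robot, and variables do not carry over. Pictures are saved under pics/ and viewed, at most 10 in all, crops included, and the job is handed in when it is done.

Besides the shell and the picture viewer there is one more tool, called by a JSON object that holds its "api" and its "payload", one argument or row to a line. move_arm: Moves the arm, as the interface text tells. Its arguments: {"type":"object","properties":{"plan":{"type":"array","items":{"type":"object","properties":{"delta_pos":{"type":"array","items":{"type":"number"}},"turn":{"type":"array","items":{"type":"number"}},"fingers":{"type":"number"}}}},"force":{"type":"number"}},"required":["plan"]}

```bash
mkdir -p pics
cat > h.py <<'E'
import numpy as np,cv2
from workcell import get_obs,camera,hand_in,tip_reach
from scipy.spatial.transform import Rotation as Ro
def cloud(c):
    h,w=c["range_z"].shape
    u,v=np.meshgrid(np.arange(w),np.arange(h))
    return pts(c,u.ravel(),v.ravel(),c["range_z"].ravel()).reshape(h,w,3)
def rays(c,u,v):
    K=np.array([[c["fx"],0,c["cx"]],[0,c["fy"],c["cy"]],[0,0,1.]])
    p=np.stack([u,v],1).astype(float)
    xd=(p-[c["cx"],c["cy"]])/[c["fx"],c["fy"]]
    x=xd.copy()
    for _ in range(20): x=xd/(1+c["k1"]*(x**2).sum(1,keepdims=True))
    return np.c_[x,np.ones(len(x))]
def pts(c,u,v,z):
    d=rays(c,u,v)*np.asarray(z)[:,None]
    return (d-c["t"])@np.asarray(c["R"])
def plane(c,u,v,h):
    d=rays(c,u,v)@np.asarray(c["R"]); o=-np.asarray(c["R"]).T@c["t"]
    return o+d*((h-o[2])/d[:,2])[:,None]
def save(c,n): cv2.imwrite("pics/"+n,c["color"][:,:,::-1])
E
python3 - <<'E'
from h import *
for n in("top","side"):
    c=camera(n); save(c,n+"0.png"); np.savez(n+"0.npz",**c)
    print(n,-np.asarray(c["R"]).T@c["t"],c["fx"],c["k1"],np.round(c["R"],2).tolist())
o=get_obs(); print({k:np.round(v,3).tolist() for k,v in o.items()},tip_reach)
E
```

```text
top [0.49204365 0.19673086 1.11509169] 594.9145760817485 -0.004054370150705608 [[-0.02, -1.0, -0.01], [-0.99, 0.02, -0.12], [0.12, 0.0, -0.99]]
side [0.3234997  1.17065824 0.51601915] 530.2873560578224 -0.05475514004587619 [[-0.96, -0.28, -0.03], [-0.09, 0.39, -0.92], [0.27, -0.88, -0.4]]
{'clock': 0.1, 'joint_pos': [-1.235, 0.333, -0.065, 1.461, 0.022, 1.35, -0.088], 'joint_velocities': [0.001, -0.002, 0.002, -0.002, 0.0, 0.002, -0.002], 'tau': [0.002, -62.674, 0.049, -39.243, 0.016, 0.007, -0.0], 'position': [0.219, 0.585, 0.242], 'ee_rot': [0.178, 0.984, -0.001, -0.0], 'ft_force': [0.385, 0.652, -0.181], 'torque': [-0.02, 0.019, -0.022], 'grasp_force': 0.0, 'grip_width': 1.002} 0.011
```

View pics/top0.png

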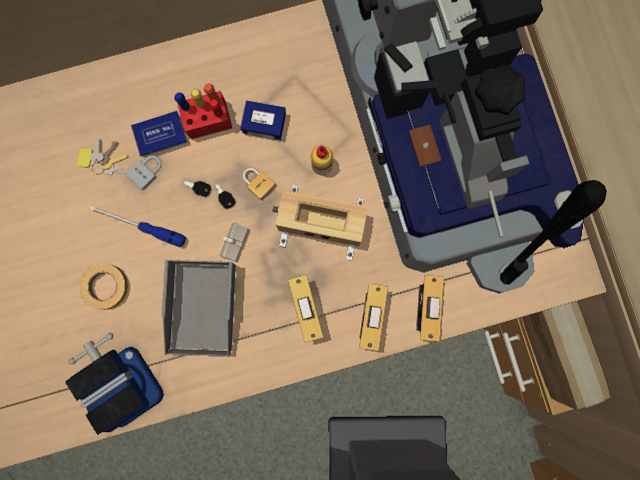

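View pics/side0.png

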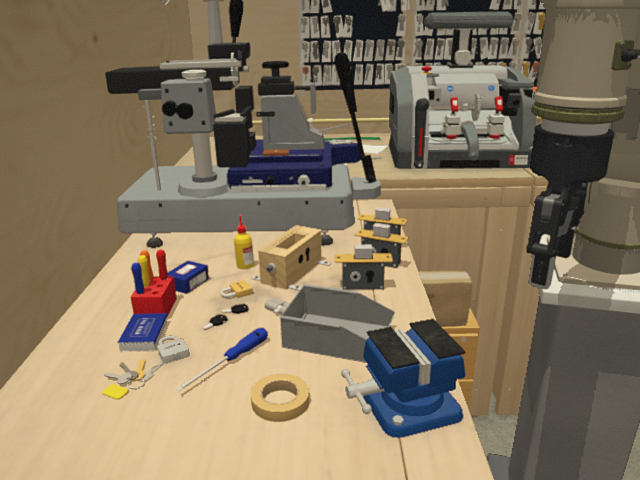

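The top view shows the cases' brass plates at about (305,308), (374,317) and (431,307), the block at (322,218), and the bin at (202,308). The padlock is at (259,183), the cylinder at (235,242), the bottle at (321,157) and the car keys at (200,187) and (225,197). In the side view the cases stand at right of centre, with their bolts up.

```bash
cat > m.py <<'E'
from h import *
def rect(P):
    r=cv2.minAreaRect((P[:,:2]*1000).astype(np.float32)); (cx,cy),(w,h),a=r
    if w<h: w,h,a=h,w,a+90
    return np.round([cx,cy,w,h,(a+90)%180-90],1)
def blobs(m,amin=100):
    n,l,s,_=cv2.connectedComponentsWithStats(m.astype(np.uint8))
    return [(l==i) for i in range(1,n) if s[i,4]>amin]
def measure(c):
    W=cloud(c); z=W[...,2]; hsv=cv2.cvtColor(c["color"],cv2.COLOR_RGB2HSV)
    ok=(c["range_z"]>0)&(W[...,0]>.2)&(W[...,0]<.85)&(W[...,1]<.5)&(W[...,1]>-.1)
    br=(hsv[...,1]>100)&(hsv[...,0]>12)&(hsv[...,0]<35)
    for nm,m,h in (("plate",ok&(z>.055)&(z<.072)&br,.066),("bolt",ok&(z>.081)&(z<.1),.09),("blocktop",ok&(z>.068)&(z<.082)&(hsv[...,1]>50),.075),("rim",ok&(z>.052)&(z<.07)&(hsv[...,1]<50),.062)):
        for b in blobs(m,60):
            v,u=np.where(b); P=plane(c,u,v,h)
            print(nm,len(u),"px",np.round([u.mean(),v.mean()]),"rect mm",rect(P),"depth-xyz",np.round(np.median(W[b],0)*1000,1))
if __name__=="__main__":
    c=camera("top"); measure(c)
    c0=cloud(c); print("desk z",np.round(c0[[300,200,330,270],[270,260,280,120]]*1000,1).tolist())
E
python3 m.py
```

```text
plate 122 px [321. 161.] rect mm [768.8 191.2  38.5  29.   85.6] depth-xyz [762.5 191.8  66.4]
plate 117 px [322. 208.] rect mm [680.  188.3  92.6   8.9  79.3] depth-xyz [680.3 191.5  67.1]
plate 119 px [318. 234.] rect mm [634.  199.6 149.1   6.4  77.9] depth-xyz [632.6 199.5  63.8]
plate 1013 px [305. 309.] rect mm [501.9 225.  113.7  33.8  14.4] depth-xyz [499.  225.1  65.6]
plate 998 px [431. 308.] rect mm [498.6   3.4 113.7  34.   -6.1] depth-xyz [496.2   4.8  65.6]
plate 1017 px [373. 317.] rect mm [484.6 105.9 113.7  34.  -10.2] depth-xyz [482.5 106.7  65.4]
bolt 242 px [374. 155.] rect mm [771.5  98.2 163.4   5.7  14.6] depth-xyz [765.7  96.8  89.8]
bolt 89 px [321. 153.] rect mm [774.7 191.5  20.   17.7  -1.1] depth-xyz [773.1 191.6  93.9]
bolt 353 px [433. 255.] rect mm [592.3 -10.9 214.8  75.9  66.9] depth-xyz [580.5  20.9  91.5]
bolt 186 px [304. 308.] rect mm [501.9 224.9  33.7  15.9  14.5] depth-xyz [502.  224.9  89.3]
bolt 199 px [434. 308.] rect mm [498.8   4.2  33.4  17.5  -5.9] depth-xyz [498.1   3.9  89.4]
bolt 191 px [374. 317.] rect mm [484.6 106.1  33.5  16.2  -9.9] depth-xyz [484.6 106.1  89.4]
blocktop 195 px [321. 157.] rect mm [774.3 190.6  34.1  33.1  88.9] depth-xyz [768.7 191.7  73.5]
blocktop 2266 px [321. 216.] rect mm [663.3 193.4 153.9  64.9  77.6] depth-xyz [663.7 193.1  74.3]
rim 131 px [371. 156.] rect mm [773.1 100.6 159.2   3.8  14.9] depth-xyz [771.5 101.1  64.9]
rim 117 px [400. 244.] rect mm [614.7  54.8 131.8  26.3  29.1] depth-xyz [611.9  58.9  63.6]
rim 497 px [198. 287.] rect mm [526.6 416.3 125.2 119.   -2.8] depth-xyz [543.5 401.6  61.4]
desk z [[519.0, 291.8, -2.6], [708.5, 308.8, 2.5], [463.2, 273.6, -2.2], [580.1, 572.7, 2.2]]
```

```bash
cat > g.py <<'E'
import sys; from h import *
# usage: g.py x y z axisdeg(mod 180, tool x line) -> delta & turn from measured pose
def go(x,y,z,a=None,o=None):
    o=o or get_obs(); R=Ro.from_quat(o["ee_rot"]); M=R.as_matrix()
    d=M.T@(np.array([x,y,z])-o["position"])
    cur=np.degrees(np.arctan2(M[1,0],M[0,0]))
    dy=0 if a is None else (a-cur+90)%180-90
    T=Ro.from_euler("z",cur+dy,degrees=True).as_matrix()@np.diag([1,-1,-1])
    print("delta",np.round(d,4),"turn",np.round((R.inv()*Ro.from_matrix(T)).as_rotvec(),4),"yaw",round(cur,2),"dyaw",round(dy,1),"pos",np.round(o["position"],4),"q7",np.round(o["joint_pos"],2),"w",round(float(o["grip_width"]),3),"gf",round(float(o["grasp_force"]),1),"F",np.round(o["ft_force"],1),"t",o["clock"])
if __name__=="__main__": go(*map(float,sys.argv[1:]))
E
python3 - <<'E'
from m import *
import g
c=dict(np.load("top0.npz")); W=cloud(c); z=W[...,2]
# mortise hole: enclosed part of block top
ok=(z>.068)&(z<.082)&(W[...,0]>.6)&(W[...,0]<.74)&(W[...,1]>.1)&(W[...,1]<.29)
for t in(.066,.07):
    m=ok&(z>t); b=max(blobs(m),key=lambda q:q.sum()).astype(np.uint8)
    cs,hr=cv2.findContours(b,cv2.RETR_CCOMP,cv2.CHAIN_APPROX_NONE)
    for k,hh in zip(cs,hr[0]):
        if len(k)>20: p=k[:,0]; print("hole" if hh[3]>=0 else "outer",rect(plane(c,p[:,0],p[:,1],.075)))
# bin
W2=W; hsv=cv2.cvtColor(c["color"],cv2.COLOR_RGB2HSV)
m=(hsv[...,1]<60)&(W[...,0]>.4)&(W[...,0]<.65)&(W[...,1]>.32)&(W[...,1]<.5)
b=max(blobs(m),key=lambda q:q.sum())
cs,_=cv2.findContours(b.astype(np.uint8),cv2.RETR_EXTERNAL,cv2.CHAIN_APPROX_NONE)
q=cv2.approxPolyDP(cs[0],6,True)[:,0]; print(q.tolist())
for h in(.062,.028,0): print(h,np.round(plane(c,q[:,0],q[:,1],h)*1000).tolist())
s=(z>.04)&(z<.3)&(W[...,0]>.2)&(W[...,0]<.5)&(W[...,1]>.4)
print("vise max z",np.percentile(z[s],99) if s.any() else None)
g.go(.502,.225,.16,14.4)
E
```

```text
outer [663.3 193.3 153.9  64.9  77.5]
hole [663.2 193.2  89.8  37.2  78.9]
outer [663.4 193.3 153.9  64.5  77.6]
hole [663.3 193.2  92.6  38.6  77.1]
[[165, 260], [165, 354], [228, 355], [235, 265]]
0.062 [[592.0, 473.0, 62.0], [427.0, 470.0, 62.0], [423.0, 360.0, 62.0], [580.0, 348.0, 62.0]]
0.028 [[595.0, 481.0, 28.0], [425.0, 479.0, 28.0], [421.0, 366.0, 28.0], [583.0, 353.0, 28.0]]
0 [[598.0, 489.0, 0.0], [423.0, 487.0, 0.0], [419.0, 370.0, 0.0], [586.0, 357.0, 0.0]]
vise max z 0.11341834658892964
delta [-0.391  -0.2377  0.082 ] turn [-1.100e-03 -3.000e-04 -6.101e-01] yaw 159.44 dyaw 35.0 pos [0.2194 0.5849 0.2417] q7 [-1.23  0.33 -0.06  1.46  0.02  1.35 -0.09] w 0.999 gf 0.0 F [-0.9  0.   0.7] t 0.15
```

The rows are not in the units I measure in: shifts go in shares of 80 cm and turns go in shares of 4 rad. I convert before sending: -0.391 m is -0.4888, 0.09 m is 0.1125, -0.61 rad is -0.1525.

{"api": "move_arm", "payload": {
  "plan": [
    {"delta_pos":[-0.4875,-0.2975,0.025],"turn":[0,0,-0.1525],"fingers":0.3},
    {"delta_pos":[-0.4875,-0.2975,0.025],"turn":[0,0,-0.1525],"fingers":0.3},
    {"delta_pos":[-0.4875,-0.2975,0.025],"turn":[0,0,-0.1525],"fingers":0.3},
    {"delta_pos":[-0.4875,-0.2975,0.025],"turn":[0,0,-0.1525],"fingers":0.3},
    {"delta_pos":[-0.4875,-0.2975,0.025],"turn":[0,0,-0.1525],"fingers":0.3},
    {"delta_pos":[-0.4875,-0.2975,0.025],"turn":[0,0,-0.1525],"fingers":0.3},
    {"delta_pos":[-0.4875,-0.2975,0.025],"turn":[0,0,-0.1525],"fingers":0.3},
    {"delta_pos":[-0.4875,-0.2975,0.025],"turn":[0,0,-0.1525],"fingers":0.3},
    {"delta_pos":[-0.4888,-0.2975,0.1125],"turn":[0,0,-0.1525],"fingers":0.3},
    {"delta_pos":[-0.4888,-0.2975,0.1375],"turn":[0,0,-0.1525],"fingers":0.3},
    {"delta_pos":[-0.4888,-0.2975,0.1375],"turn":[0,0,-0.1525],"fingers":0.3}
  ],
  "force": 80
}}

```text
clock: 1.52
position: [0.5006, 0.2243, 0.1303]
ee_rot: [-0.125, 0.992, -0.001, -0.002]
ft_force: [0.3, -0.8, -0.0]
grip_width: 0.702
grasp_force: 0.0
```

```bash
python3 g.py .502 .225 .080 14.4
```

```text
delta [-0.0017  0.0004  0.0503] turn [-0.0012 -0.0043 -0.0001] yaw -165.61 dyaw 0.0 pos [0.5006 0.2243 0.1303] q7 [-0.64  0.26  0.16  1.81 -0.04  1.09  1.35] w 0.702 gf 0.0 F [ 0.3 -0.8 -0. ] t 1.525
```

To row units: 0.05 m is 0.0625, 0.03 m is 0.0375.

{"api": "move_arm", "payload": {
  "plan": [
    {"delta_pos":[0,0,0.0375],"fingers":0.3},
    {"delta_pos":[-0.0013,0,0.0625],"fingers":0.3},
    {"delta_pos":[-0.0013,0,0.0625],"fingers":0.3},
    {"delta_pos":[-0.0013,0,0.0625],"fingers":1},
    {"delta_pos":[-0.0013,0,0.0625],"fingers":1},
    {"delta_pos":[-0.0013,0,0.0625],"fingers":1},
    {"delta_pos":[-0.0013,0,0.0625],"fingers":1}
  ]
}}

```text
validation failed for argument at $.pl...
```

```bash
python3 g.py .502 .225 .080 14.4
```

```text
delta [-0.0017  0.0004  0.0503] turn [-0.0012 -0.0043 -0.0001] yaw -165.61 dyaw 0.0 pos [0.5006 0.2243 0.1303] q7 [-0.64  0.26  0.16  1.81 -0.04  1.09  1.35] w 0.702 gf 0.0 F [ 0.3 -0.8 -0. ] t 1.525
```

To row units: 0.05 m is 0.0625, 0.03 m is 0.0375.

{"api": "move_arm", "payload": {
  "plan": [
    {"delta_pos":[0,0,0.0375],"turn":[0,0,0],"fingers":0.3},
    {"delta_pos":[-0.0013,0,0.0625],"turn":[0,0,0],"fingers":0.3},
    {"delta_pos":[-0.0013,0,0.0625],"turn":[0,0,0],"fingers":0.3},
    {"delta_pos":[-0.0013,0,0.0625],"turn":[0,0,0],"fingers":1},
    {"delta_pos":[-0.0013,0,0.0625],"turn":[0,0,0],"fingers":1},
    {"delta_pos":[-0.0013,0,0.0625],"turn":[0,0,0],"fingers":1},
    {"delta_pos":[-0.0013,0,0.0625],"turn":[0,0,0],"fingers":1}
  ],
  "force": 80
}}

```text
clock: 2.4
position: [0.5037, 0.2252, 0.0837]
ee_rot: [-0.125, 0.992, 0.0, 0.001]
ft_force: [-1.4, -1.4, 7.9]
grip_width: 0.164
grasp_force: 79.2
```

```bash
python3 g.py .502 .225 .080 14.4
```

```text
delta [0.0017 0.0002 0.0036] turn [ 0.0002  0.0017 -0.0005] yaw -165.63 dyaw 0.0 pos [0.5037 0.2252 0.0837] q7 [-0.63  0.32  0.15  1.84 -0.06  0.99  1.36] w 0.164 gf 79.2 F [-1.4 -1.4  7.9] t 2.4
```

To row units: -0.07 m is -0.0875, -0.03 m is -0.0375, 0.5 rad is 0.125.

{"api": "move_arm", "payload": {
  "plan": [
    {"delta_pos":[0,0,-0.0375],"turn":[0,0,0],"fingers":1},
    {"delta_pos":[0,0,-0.0875],"turn":[0,0,0],"fingers":1},
    {"delta_pos":[0,0,-0.0875],"turn":[0,0.125,0],"fingers":1},
    {"delta_pos":[0,0,-0.0875],"turn":[0,0.125,0],"fingers":1},
    {"delta_pos":[0,0,-0.0875],"turn":[0,0.125,0],"fingers":1},
    {"delta_pos":[0,0,-0.0875],"turn":[0,0.125,0],"fingers":1},
    {"delta_pos":[0,0,-0.0875],"turn":[0,0.125,0],"fingers":1},
    {"delta_pos":[0,0,-0.0875],"turn":[0,0.125,0],"fingers":1},
    {"delta_pos":[0,0,-0.0875],"turn":[0,0,0],"fingers":1},
    {"delta_pos":[0,0,-0.0875],"turn":[0,0,0],"fingers":1},
    {"delta_pos":[0,0,-0.0875],"turn":[0,0,0],"fingers":1},
    {"delta_pos":[0,0,-0.0875],"turn":[0,0,0],"fingers":1}
  ]
}}

```text
clock: 3.9
position: [0.5009, 0.2252, 0.1538]
ee_rot: [-0.126, 0.992, 0.001, 0.001]
ft_force: [-0.2, 0.2, -5.8]
grip_width: 0.163
grasp_force: 79.3
```

```bash
cat > s.py <<'E'
from h import *
L=[]
for i in range(8):
    camera("top"); o=get_obs(); M=Ro.from_quat(o["ee_rot"]).as_matrix()
    L.append(np.r_[M.T@o["torque"],o["ft_force"],M[2,0]])
L=np.array(L); print("tool torque mean",L[:,:3].mean(0).round(4),"sem",(L[:,:3].std(0)/8**.5).round(4),"F",L[:,3:6].mean(0).round(2),"Ty",L[:,1].round(3),"tilt",L[-1,6].round(4)); 
o=get_obs(); print(o["clock"],np.round(o["position"],4),o["grip_width"])
E
python3 s.py
```

```text
tool torque mean [0.0074 0.0124 0.0005] sem [0.0109 0.0106 0.0099] F [ 0.24 -0.04 -5.94] Ty [ 0.051 -0.02   0.018 -0.042 -0.005  0.043  0.033  0.02 ] tilt 0.0012
4.3 [0.5033 0.2253 0.1519] 0.15993304498507638
```

To row units: -0.5 rad is -0.125.

{"api": "move_arm", "payload": {
  "plan": [
    {"delta_pos":[0,0,0],"turn":[0,-0.125,0],"fingers":1},
    {"delta_pos":[0,0,0],"turn":[0,-0.125,0],"fingers":1},
    {"delta_pos":[0,0,0],"turn":[0,-0.125,0],"fingers":1},
    {"delta_pos":[0,0,0],"turn":[0,-0.125,0],"fingers":1},
    {"delta_pos":[0,0,0],"turn":[0,-0.125,0],"fingers":1},
    {"delta_pos":[0,0,0],"turn":[0,-0.125,0],"fingers":1},
    {"delta_pos":[0,0,0],"turn":[0,0,0],"fingers":1},
    {"delta_pos":[0,0,0],"turn":[0,0,0],"fingers":1},
    {"delta_pos":[0,0,0],"turn":[0,0,0],"fingers":1},
    {"delta_pos":[0,0,0],"turn":[0,0,0],"fingers":1}
  ]
}}

```text
clock: 5.55
position: [0.5052, 0.2257, 0.1518]
ee_rot: [-0.125, 0.992, -0.0, 0.0]
ft_force: [-0.3, -0.6, -6.0]
grip_width: 0.162
grasp_force: 79.2
```

```bash
python3 s.py; python3 g.py .502 .225 .083 14.4
```

```text
tool torque mean [-0.0071 -0.0075 -0.0178] sem [0.0121 0.0102 0.0126] F [-0.26 -0.3  -5.63] Ty [-0.035  0.009  0.03  -0.036 -0.047  0.011  0.029 -0.02 ] tilt -0.0011
5.95 [0.5026 0.2254 0.1527] 0.16254808277643426
delta [ 0.0008 -0.0003  0.0697] turn [0.0006 0.0011 0.0002] yaw -165.59 dyaw -0.0 pos [0.5026 0.2254 0.1527] q7 [-0.71  0.24  0.23  1.79 -0.06  1.12  1.37] w 0.163 gf 79.3 F [-0.5  0.1 -5.3] t 5.95
```

```bash
cat > s.py <<'E'
from h import *
import sys
L=[];Q=[];N=int(sys.argv[1])
for i in range(N):
    camera("top"); o=get_obs(); M=Ro.from_quat(o["ee_rot"]).as_matrix()
    L.append(np.r_[M.T@o["torque"],o["ft_force"],M[2,0]]); Q.append(np.r_[o["tau"],o["joint_pos"]])
L=np.array(L);Q=np.array(Q); print("tool torque mean",L[:,:3].mean(0).round(4),"sem",(L[:,:3].std(0)/N**.5).round(4),"F",L[:,3:6].mean(0).round(2))
print("tau",Q[:,:7].mean(0).round(3),"std",Q[:,:7].std(0).round(3)); print("q",Q[:,7:].mean(0).round(4))
o=get_obs(); print(o["clock"],np.round(o["position"],4))
E
python3 s.py 14
```

```text
tool torque mean [ 0.018  -0.0393 -0.0001] sem [0.0082 0.0068 0.0068] F [ 0.02 -0.18 -5.45]
tau [-1.1000e-02 -5.4368e+01  2.9220e+00 -3.8663e+01  1.3000e-02  2.8000e-02
 -1.0000e-03] std [0.007 0.055 0.012 0.025 0.001 0.007 0.002]
q [-0.7064  0.2378  0.2318  1.7848 -0.0601  1.1255  1.3671]
6.65 [0.503  0.2253 0.1523]
```

To row units: 0.5 rad is 0.125.

{"api": "move_arm", "payload": {
  "plan": [
    {"delta_pos":[0,0,0],"turn":[0,0.125,0],"fingers":1},
    {"delta_pos":[0,0,0],"turn":[0,0.125,0],"fingers":1},
    {"delta_pos":[0,0,0],"turn":[0,0.125,0],"fingers":1},
    {"delta_pos":[0,0,0],"turn":[0,0.125,0],"fingers":1},
    {"delta_pos":[0,0,0],"turn":[0,0.125,0],"fingers":1},
    {"delta_pos":[0,0,0],"turn":[0,0.125,0],"fingers":1},
    {"delta_pos":[0,0,0],"turn":[0,0,0],"fingers":1},
    {"delta_pos":[0,0,0],"turn":[0,0,0],"fingers":1},
    {"delta_pos":[0,0,0],"turn":[0,0,0],"fingers":1},
    {"delta_pos":[0,0,0],"turn":[0,0,0],"fingers":1}
  ]
}}

```text
clock: 7.9
position: [0.5009, 0.2253, 0.1538]
ee_rot: [-0.126, 0.992, 0.001, 0.001]
ft_force: [0.1, 0.3, -5.6]
grip_width: 0.164
grasp_force: 79.3
```

```bash
python3 s.py 14; python3 g.py .502 .225 .083 14.4
```

```text
tool torque mean [-0.0134 -0.0019  0.0036] sem [0.0105 0.0088 0.0107] F [ 0.07  0.16 -5.75]
tau [-9.7000e-02 -5.4762e+01  3.1370e+00 -3.8472e+01  2.9000e-02 -1.8000e-02
 -1.2000e-02] std [0.138 0.737 0.039 0.53  0.052 0.131 0.048]
q [-0.7244  0.2396  0.2531  1.7845 -0.066   1.1266  1.3721]
8.6 [0.503  0.2253 0.1522]
delta [ 0.001  -0.      0.0692] turn [-0.     -0.0002 -0.0002] yaw -165.61 dyaw 0.0 pos [0.503  0.2253 0.1522] q7 [-0.72  0.24  0.25  1.79 -0.07  1.13  1.37] w 0.165 gf 79.3 F [ 0.8 -0.  -6. ] t 8.6
```

```bash
python3 s.py 16
```

```text
tool torque mean [ 0.0068  0.0046 -0.0092] sem [0.0066 0.0087 0.0082] F [ 0.05 -0.13 -5.76]
tau [ 5.0000e-03 -5.4076e+01  3.1440e+00 -3.8712e+01  2.0000e-02 -1.1000e-02
  0.0000e+00] std [0.008 0.037 0.002 0.001 0.    0.001 0.001]
q [-0.7247  0.2386  0.253   1.7856 -0.0657  1.1255  1.3717]
9.4 [0.503  0.2253 0.1523]
```

To row units: -0.5 rad is -0.125.

{"api": "move_arm", "payload": {
  "plan": [
    {"delta_pos":[0,0,0],"turn":[0,-0.125,0],"fingers":1},
    {"delta_pos":[0,0,0],"turn":[0,-0.125,0],"fingers":1},
    {"delta_pos":[0,0,0],"turn":[0,-0.125,0],"fingers":1},
    {"delta_pos":[0,0,0],"turn":[0,-0.125,0],"fingers":1},
    {"delta_pos":[0,0,0],"turn":[0,-0.125,0],"fingers":1},
    {"delta_pos":[0,0,0],"turn":[0,-0.125,0],"fingers":1},
    {"delta_pos":[0,0,0],"turn":[0,0,0],"fingers":1},
    {"delta_pos":[0,0,0],"turn":[0,0,0],"fingers":1},
    {"delta_pos":[0,0,0],"turn":[0,0,0],"fingers":1},
    {"delta_pos":[0,0,0],"turn":[0,0,0],"fingers":1},
    {"delta_pos":[0,0,0],"turn":[0,0,0],"fingers":1},
    {"delta_pos":[0,0,0],"turn":[0,0,0],"fingers":1}
  ]
}}

```text
clock: 10.9
position: [0.5024, 0.2254, 0.1525]
ee_rot: [-0.126, 0.992, 0.0, 0.001]
ft_force: [-0.7, 0.1, -5.7]
grip_width: 0.164
grasp_force: 79.3
```

```bash
python3 s.py 12
```

```text
tool torque mean [ 0.001  -0.0254 -0.0034] sem [0.0069 0.0094 0.0088] F [ 0.04  0.09 -5.59]
tau [-2.0000e-03 -5.3177e+01  3.7290e+00 -3.8580e+01  1.7000e-02  1.6000e-02
 -4.0000e-03] std [0.027 0.23  0.013 0.029 0.006 0.017 0.003]
q [-0.779   0.2397  0.3154  1.7891 -0.082   1.1248  1.3855]
11.5 [0.503  0.2253 0.1523]
```

```bash
python3 s.py 5; python3 g.py .5045 .416 .19 -3
```

```text
tool torque mean [ 0.0071 -0.0343  0.0057] sem [0.011  0.0159 0.0128] F [ 0.54  0.43 -6.07]
tau [-4.0000e-03 -5.3269e+01  3.7510e+00 -3.8613e+01  1.3000e-02  3.3000e-02
 -0.0000e+00] std [0.002 0.016 0.001 0.    0.    0.    0.001]
q [-0.7788  0.2408  0.3155  1.7884 -0.0821  1.1252  1.3856]
11.75 [0.503  0.2253 0.1523]
delta [-0.0489  0.1843 -0.0377] turn [ 1.000e-04 -0.000e+00  3.035e-01] yaw -165.61 dyaw -17.4 pos [0.503  0.2253 0.1523] q7 [-0.78  0.24  0.32  1.79 -0.08  1.13  1.39] w 0.16 gf 79.3 F [ 0.8  0.6 -5.9] t 11.75
```

To row units: 0.184 m is 0.23, 0.062 m is 0.0775, 0.304 rad is 0.076.

{"api": "move_arm", "payload": {
  "plan": [
    {"delta_pos":[0,0,-0.05],"turn":[0,0,0],"fingers":1},
    {"delta_pos":[-0.0313,0.1125,-0.05],"turn":[0,0,0.0375],"fingers":1},
    {"delta_pos":[-0.0613,0.23,-0.05],"turn":[0,0,0.076],"fingers":1},
    {"delta_pos":[-0.0613,0.23,-0.05],"turn":[0,0,0.076],"fingers":1},
    {"delta_pos":[-0.0613,0.23,-0.05],"turn":[0,0,0.076],"fingers":1},
    {"delta_pos":[-0.0613,0.23,-0.05],"turn":[0,0,0.076],"fingers":1},
    {"delta_pos":[-0.0613,0.23,0],"turn":[0,0,0.076],"fingers":1},
    {"delta_pos":[-0.0613,0.23,0.05],"turn":[0,0,0.076],"fingers":1},
    {"delta_pos":[-0.0613,0.23,0.0688],"turn":[0,0,0.076],"fingers":1},
    {"delta_pos":[-0.0613,0.23,0.0775],"turn":[0,0,0.076],"fingers":1},
    {"delta_pos":[-0.0613,0.23,0.0813],"turn":[0,0,0.076],"fingers":1},
    {"delta_pos":[-0.0613,0.23,0.0813],"turn":[0,0,0.076],"fingers":1}
  ]
}}

```text
clock: 13.25
position: [0.5052, 0.4161, 0.0885]
ee_rot: [0.026, 1.0, 0.001, 0.001]
ft_force: [0.2, 0.0, -5.3]
grip_width: 0.164
grasp_force: 79.8
```

```bash
python3 g.py .5045 .416 .0857 -3
python3 - <<'E'
from h import *
c=camera("side"); cv2.imwrite("pics/bin1.png",cv2.resize(c["color"][180:400,200:500,::-1],None,fx=2,fy=2))
E
```

```text
delta [ 0.0007 -0.0001  0.0028] turn [ 0.0013  0.0011 -0.0005] yaw 176.97 dyaw 0.0 pos [0.5052 0.4161 0.0885] q7 [-0.95  0.52  0.26  1.56 -0.14  1.08  0.86] w 0.164 gf 79.8 F [ 0.2  0.  -5.3] t 13.25
```

View pics/bin1.png

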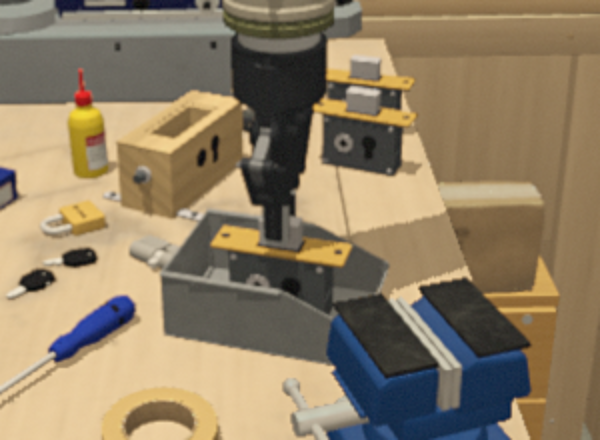

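The case stands in the bin at crop (280,265), with clear space all round. I'll lower it the last 3–4 mm and release it.

To row units: -0.1 m is -0.125, -0.05 m is -0.0625.

{"api": "move_arm", "payload": {
  "plan": [
    {"delta_pos":[0,0,0.0025],"turn":[0,0,0],"fingers":1},
    {"delta_pos":[0,0,0.005],"turn":[0,0,0],"fingers":1},
    {"delta_pos":[0,0,0.005],"turn":[0,0,0],"fingers":1},
    {"delta_pos":[0,0,0.0038],"turn":[0,0,0],"fingers":0.4},
    {"delta_pos":[0,0,0],"turn":[0,0,0],"fingers":0.4},
    {"delta_pos":[0,0,0],"turn":[0,0,0],"fingers":0.4},
    {"delta_pos":[0,0,-0.0625],"turn":[0,0,0],"fingers":0.4},
    {"delta_pos":[0,0,-0.125],"turn":[0,0,0],"fingers":0.4},
    {"delta_pos":[0,0,-0.125],"turn":[0,0,0],"fingers":0.4}
  ]
}}

```text
clock: 14.42
position: [0.5066, 0.4171, 0.1922]
ee_rot: [0.026, 1.0, 0.003, 0.003]
ft_force: [0.5, 0.5, -0.4]
grip_width: 0.601
grasp_force: 0.0
```

```bash
python3 g.py .4846 .106 .13 -10; python3 m.py | grep -E "plate|rim"
```

```text
delta [ 0.0058 -0.3122  0.0603] turn [0.0062 0.005  0.1215] yaw 176.96 dyaw -7.0 pos [0.5066 0.4171 0.1922] q7 [-0.96  0.43  0.28  1.46 -0.12  1.26  0.84] w 0.601 gf 0.0 F [ 0.5  0.5 -0.4] t 14.425
plate 131 px [322. 160.] rect mm [770.8 189.8  39.3  32.9 -68.8] depth-xyz [764.2 188.2  65.8]
plate 135 px [319. 208.] rect mm [680.2 192.4  93.5  26.7 -86.5] depth-xyz [679.1 195.1  67.4]
plate 999 px [431. 308.] rect mm [498.6   3.4 113.7  34.   -6.1] depth-xyz [496.2   4.6  65.6]
plate 393 px [197. 288.] rect mm [541.  414.4  38.5  33.8  -2.9] depth-xyz [540.9 414.1  67.5]
plate 1011 px [373. 317.] rect mm [484.6 105.9 113.7  34.  -10.2] depth-xyz [482.5 106.8  65.5]
plate 376 px [196. 329.] rect mm [469.1 418.2  43.9  34.1  -5. ] depth-xyz [469.4 415.   67.7]
rim 98 px [374. 167.] rect mm [749.6  94.4 121.2   3.9  15.1] depth-xyz [753.   95.9  64.2]
rim 127 px [400. 244.] rect mm [614.7  54.8 131.8  26.3  29.1] depth-xyz [611.3  58.2  64.4]
rim 124 px [179. 265.] rect mm [574.8 428.8  90.1  32.   88.9] depth-xyz [587.  467.2  61.1]
rim 237 px [228. 291.] rect mm [526.5 358.9 124.7  24.6   8.2] depth-xyz [534.7 360.2  61.7]
```

To row units: -0.312 m is -0.39, 0.06 m is 0.075, 0.1215 rad is 0.0304.

{"api": "move_arm", "payload": {
  "plan": [
    {"delta_pos":[0.0075,-0.39,0],"turn":[0.0015,0.0013,0.0304],"fingers":0.4},
    {"delta_pos":[0.0075,-0.39,0],"turn":[0.0015,0.0013,0.0304],"fingers":0.4},
    {"delta_pos":[0.0075,-0.39,0],"turn":[0.0015,0.0013,0.0304],"fingers":0.4},
    {"delta_pos":[0.0075,-0.39,0],"turn":[0.0015,0.0013,0.0304],"fingers":0.4},
    {"delta_pos":[0.0075,-0.39,0],"turn":[0.0015,0.0013,0.0304],"fingers":0.4},
    {"delta_pos":[0.0075,-0.39,0],"turn":[0.0015,0.0013,0.0304],"fingers":0.4},
    {"delta_pos":[0.0075,-0.39,0.0625],"turn":[0.0015,0.0013,0.0304],"fingers":0.4},
    {"delta_pos":[0.0075,-0.39,0.075],"turn":[0.0015,0.0013,0.0304],"fingers":0.4},
    {"delta_pos":[0.0075,-0.39,0.075],"turn":[0.0015,0.0013,0.0304],"fingers":0.4},
    {"delta_pos":[0.0075,-0.39,0.075],"turn":[0.0015,0.0013,0.0304],"fingers":0.4}
  ]
}}

```text
clock: 15.72
position: [0.483, 0.105, 0.1285]
ee_rot: [0.087, 0.996, -0.003, -0.002]
ft_force: [0.5, -0.1, 0.4]
grip_width: 0.601
grasp_force: 0.0
```

```bash
python3 g.py .4846 .106 .083 -10.1
```

```text
delta [-0.0016  0.0015  0.0455] turn [-0.0055 -0.0033  0.0024] yaw 170.03 dyaw -0.1 pos [0.483  0.105  0.1285] q7 [-0.72  0.15  0.45  1.96 -0.07  1.06  1.15] w 0.601 gf 0.0 F [ 0.5 -0.1  0.4] t 15.725
```

To row units: 0.045 m is 0.0563, -0.001 m is -0.0013, -0.006 rad is -0.0015.

{"api": "move_arm", "payload": {
  "plan": [
    {"delta_pos":[-0.0013,0.0013,0.0375],"turn":[-0.0015,-0.001,0.0005],"fingers":0.4},
    {"delta_pos":[-0.0013,0.0013,0.0563],"turn":[-0.0015,-0.001,0.0005],"fingers":0.4},
    {"delta_pos":[-0.0013,0.0013,0.0563],"turn":[-0.0015,-0.001,0.0005],"fingers":0.4},
    {"delta_pos":[-0.0013,0.0013,0.0563],"turn":[-0.0015,-0.001,0.0005],"fingers":0.4},
    {"delta_pos":[-0.0013,0.0013,0.0563],"turn":[-0.0015,-0.001,0.0005],"fingers":0.4}
  ]
}}

```text
clock: 16.35
position: [0.4837, 0.1053, 0.0831]
ee_rot: [0.088, 0.996, 0.0, 0.0]
ft_force: [-0.8, -0.6, 0.1]
grip_width: 0.599
grasp_force: 0.0
```

```bash
python3 g.py .4846 .106 .083 -10.1
```

```text
delta [-0.0008  0.0009  0.0001] turn [ 0.0006  0.0005 -0.    ] yaw 169.9 dyaw 0.0 pos [0.4837 0.1053 0.0831] q7 [-0.71  0.21  0.44  2.   -0.11  0.95  1.18] w 0.599 gf 0.0 F [-0.8 -0.6  0.1] t 16.35
```

{"api": "move_arm", "payload": {
  "plan": [
    {"delta_pos":[-0.0013,0.0013,-0.0038],"turn":[0,0,0],"fingers":0.4},
    {"delta_pos":[-0.0013,0.0013,-0.0038],"turn":[0,0,0],"fingers":1},
    {"delta_pos":[-0.0013,0.0013,-0.0038],"turn":[0,0,0],"fingers":1},
    {"delta_pos":[-0.0013,0.0013,-0.0038],"turn":[0,0,0],"fingers":1},
    {"delta_pos":[-0.0013,0.0013,-0.0038],"turn":[0,0,0],"fingers":1}
  ],
  "force": 100
}}

```text
clock: 16.98
position: [0.4844, 0.1058, 0.0857]
ee_rot: [0.088, 0.996, 0.0, -0.0]
ft_force: [-2.7, -1.0, 6.3]
grip_width: 0.156
grasp_force: 98.5
```

```bash
python3 g.py .6633 .1933 .185 77.6
```

```text
delta [-0.1607  0.1176 -0.0994] turn [ 4.0000e-04 -5.0000e-04 -1.5309e+00] yaw 169.89 dyaw 87.7 pos [0.4844 0.1058 0.0857] q7 [-0.71  0.21  0.44  1.99 -0.11  0.96  1.18] w 0.156 gf 98.5 F [-2.7 -1.   6.3] t 16.975
```

To row units: -0.161 m is -0.2013, -0.15 m is -0.1875, 1.611 rad is 0.4028.

{"api": "move_arm", "payload": {
  "plan": [
    {"delta_pos":[0,0,-0.0625],"turn":[0,0,0],"fingers":1},
    {"delta_pos":[0,0,-0.125],"turn":[0,0,0.045],"fingers":1},
    {"delta_pos":[-0.025,0.0188,-0.1375],"turn":[0,0,0.09],"fingers":1},
    {"delta_pos":[-0.05,0.0375,-0.1375],"turn":[0,0,0.135],"fingers":1},
    {"delta_pos":[-0.075,0.0563,-0.1375],"turn":[0,0,0.18],"fingers":1},
    {"delta_pos":[-0.1063,0.075,-0.1375],"turn":[0,0,0.225],"fingers":1},
    {"delta_pos":[-0.1375,0.1,-0.1375],"turn":[0,0,0.27],"fingers":1},
    {"delta_pos":[-0.1625,0.125,-0.1375],"turn":[0,0,0.315],"fingers":1},
    {"delta_pos":[-0.1875,0.1375,-0.1375],"turn":[0,0,0.36],"fingers":1},
    {"delta_pos":[-0.2013,0.1475,-0.1375],"turn":[0,0,0.4028],"fingers":1},
    {"delta_pos":[-0.2013,0.1475,-0.1375],"turn":[0,0,0.4028],"fingers":1},
    {"delta_pos":[-0.2013,0.1475,-0.1375],"turn":[0,0,0.4028],"fingers":1}
  ]
}}

```text
clock: 18.48
position: [0.663, 0.1934, 0.1947]
ee_rot: [0.778, 0.628, -0.001, -0.0]
ft_force: [0.1, -0.9, -2.5]
grip_width: 0.156
grasp_force: 99.1
```

```bash
python3 g.py .6633 .1933 .164 77.6
```

```text
delta [-0.      0.0004  0.0307] turn [-0.0015  0.001   0.0031] yaw 77.78 dyaw -0.2 pos [0.663  0.1934 0.1947] q7 [-0.77  0.57  0.64  1.35 -0.33  1.33 -0.35] w 0.156 gf 99.1 F [ 0.1 -0.9 -2.5] t 18.475
```

To row units: 0.03 m is 0.0375, 0.02 m is 0.025, 0.003 rad is 0.0008.

{"api": "move_arm", "payload": {
  "plan": [
    {"delta_pos":[0,0,0.025],"turn":[0,0,0.0008],"fingers":1},
    {"delta_pos":[0,0,0.0375],"turn":[0,0,0.0008],"fingers":1},
    {"delta_pos":[0,0,0.0375],"turn":[0,0,0.0008],"fingers":1},
    {"delta_pos":[0,0,0.0375],"turn":[0,0,0.0008],"fingers":1}
  ]
}}

```text
clock: 18.98
position: [0.6637, 0.1938, 0.1654]
ee_rot: [0.78, 0.625, -0.0, -0.0]
ft_force: [-1.2, 0.0, -3.4]
grip_width: 0.162
grasp_force: 99.0
```

```bash
python3 g.py .6633 .1933 .1 77.6
python3 - <<'E'
from m import *
c=camera("top"); W=cloud(c); z=W[...,2]; hsv=cv2.cvtColor(c["color"],cv2.COLOR_RGB2HSV)
zp=get_obs()["position"][2]-.0197; print(zp)
m=(abs(z-zp)<.012)&(hsv[...,1]>90)&(hsv[...,0]>12)&(hsv[...,0]<35)&(abs(W[...,0]-.66)<.06)&(abs(W[...,1]-.193)<.09)
v,u=np.where(m); print(len(u),rect(plane(c,u,v,zp)))
for b in blobs(m,20): v,u=np.where(b); print(len(u),u.mean(),v.mean(),rect(plane(c,u,v,zp)))
cv2.imwrite("pics/hov.png",np.hstack([cv2.resize(c["color"][140:280,240:400,::-1],None,fx=2.4,fy=2.4),cv2.resize(camera("side")["color"][180:320,220:380,::-1],None,fx=2.4,fy=2.4)]))
E
```

```text
delta [-0.0006 -0.0002  0.0654] turn [-0.0003  0.0001 -0.0028] yaw 77.44 dyaw 0.2 pos [0.6637 0.1938 0.1654] q7 [-0.77  0.59  0.63  1.39 -0.35  1.28 -0.34] w 0.162 gf 99.0 F [-1.2  0.  -3.4] t 18.975
0.14596368177028887
0 [0. 0. 0. 0. 0.]
```

View pics/hov.png

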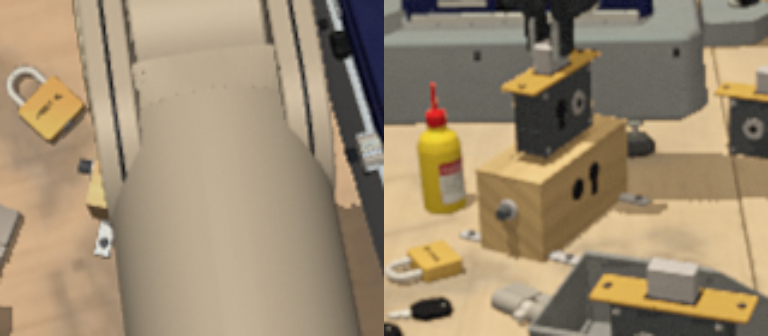

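The arm hides the case in the top view. In the side crop the case hangs level just above the mortise, at (550,105). I'll lower it in small steps and watch the force.

To row units: 0.013 m is 0.0163, 0.009 m is 0.0113, -0.002 rad is -0.0005.

{"api": "move_arm", "payload": {
  "plan": [
    {"delta_pos":[-0.0006,0,0.0063],"turn":[0,0,-0.0005],"fingers":1},
    {"delta_pos":[-0.0006,0,0.0113],"turn":[0,0,-0.0005],"fingers":1},
    {"delta_pos":[-0.0006,0,0.0163],"turn":[0,0,-0.0005],"fingers":1},
    {"delta_pos":[-0.0006,0,0.0163],"turn":[0,0,-0.0005],"fingers":1}
  ]
}}

```text
clock: 19.58
position: [0.6652, 0.1931, 0.1568]
ee_rot: [0.78, 0.626, 0.002, 0.001]
ft_force: [-4.7, -2.0, 24.8]
grip_width: 0.153
grasp_force: 103.4
```

```bash
python3 g.py .6633 .1933 .0987 77.6
```

```text
delta [-0.0004 -0.0021  0.0581] turn [ 0.0038 -0.003  -0.0015] yaw 77.52 dyaw 0.1 pos [0.6652 0.1931 0.1568] q7 [-0.77  0.59  0.63  1.4  -0.35  1.26 -0.34] w 0.153 gf 103.4 F [-4.7 -2.  24.8] t 19.575
```

To row units: -0.007 m is -0.0088, -0.0015 m is -0.0019.

{"api": "move_arm", "payload": {
  "plan": [
    {"delta_pos":[0,0,-0.0088],"turn":[0,0,0],"fingers":1},
    {"delta_pos":[-0.0006,-0.0019,-0.0088],"turn":[0,0,0],"fingers":1},
    {"delta_pos":[-0.0006,-0.0019,-0.0088],"turn":[0,0,0],"fingers":1}
  ]
}}

```text
clock: 19.95
position: [0.662, 0.1932, 0.159]
ee_rot: [0.78, 0.626, -0.0, -0.0]
ft_force: [0.8, -0.7, 0.7]
grip_width: 0.159
grasp_force: 99.7
```

```bash
python3 g.py .6633 .1933 .0987 77.6
```

```text
delta [0.0004 0.0013 0.0603] turn [-0.0002  0.0002 -0.0011] yaw 77.54 dyaw 0.1 pos [0.662  0.1932 0.159 ] q7 [-0.77  0.59  0.63  1.4  -0.35  1.26 -0.34] w 0.159 gf 99.7 F [ 0.8 -0.7  0.7] t 19.95
```

To row units: 0.006 m is 0.0075, 0.003 m is 0.0038.

{"api": "move_arm", "payload": {
  "plan": [
    {"delta_pos":[0,0,0.0038],"turn":[0,0,0],"fingers":1},
    {"delta_pos":[0,0,0.0075],"turn":[0,0,0],"fingers":1},
    {"delta_pos":[0,0,0.0075],"turn":[0,0,0],"fingers":1}
  ]
}}

```text
clock: 20.32
position: [0.664, 0.1929, 0.1572]
ee_rot: [0.78, 0.626, 0.003, 0.001]
ft_force: [-2.5, -2.0, 24.1]
grip_width: 0.156
grasp_force: 102.9
```

```bash
python3 g.py .6633 .1933 .0987 77.6
```

```text
delta [ 0.0001 -0.0011  0.0585] turn [ 0.0047 -0.0027 -0.0016] yaw 77.51 dyaw 0.1 pos [0.664  0.1929 0.1572] q7 [-0.77  0.59  0.63  1.4  -0.35  1.26 -0.34] w 0.156 gf 102.9 F [-2.5 -2.  24.1] t 20.325
```

```bash
cat > f.py <<'E'
from h import *
F=[];T=[]
for i in range(6):
    if i: camera("top")
    o=get_obs(); M=Ro.from_quat(o["ee_rot"]).as_matrix(); F.append(M.T@o["ft_force"]);T.append(M.T@o["torque"])
print("tool F",np.mean(F,0).round(2),"T",np.mean(T,0).round(3),"pos",np.round(o["position"],4),o["clock"])
E
python3 f.py
```

```text
tool F [ -2.15  -1.24 -23.86] T [ 0.802 -0.598 -0.006] pos [0.664  0.1929 0.1572] 20.575
```

To row units: -0.006 m is -0.0075, -0.003 m is -0.0038.

{"api": "move_arm", "payload": {
  "plan": [
    {"delta_pos":[0,0,-0.0075],"turn":[0,0,0],"fingers":1},
    {"delta_pos":[0,0.0038,-0.0075],"turn":[0,0,0],"fingers":1},
    {"delta_pos":[0,0.0038,-0.0075],"turn":[0,0,0],"fingers":1},
    {"delta_pos":[0,0.0038,-0.0038],"turn":[0,0,0],"fingers":1},
    {"delta_pos":[0,0.0038,-0.0025],"turn":[0,0,0],"fingers":1},
    {"delta_pos":[0,0.0038,-0.0025],"turn":[0,0,0],"fingers":1}
  ]
}}

```text
clock: 21.32
position: [0.6646, 0.1925, 0.1548]
ee_rot: [0.78, 0.626, -0.001, -0.0]
ft_force: [0.7, -0.3, -2.6]
grip_width: 0.155
grasp_force: 99.2
```

```bash
python3 f.py
```

```text
tool F [0.09 0.19 3.05] T [0.011 0.008 0.004] pos [0.6648 0.1925 0.1553] 21.575
```

{"api": "move_arm", "payload": {
  "plan": [
    {"delta_pos":[0,0,0.005],"turn":[0,0,0],"fingers":1},
    {"delta_pos":[0,0,0.01],"turn":[0,0,0],"fingers":1},
    {"delta_pos":[0,0,0.015],"turn":[0,0,0],"fingers":1},
    {"delta_pos":[0,0,0.015],"turn":[0,0,0],"fingers":1}
  ]
}}

```text
clock: 22.08
position: [0.6645, 0.1925, 0.1426]
ee_rot: [0.78, 0.626, -0.001, -0.0]
ft_force: [0.1, -0.6, -3.9]
grip_width: 0.157
grasp_force: 99.2
```

```bash
python3 f.py
```

```text
tool F [-0.29  0.26  2.91] T [ 0.005 -0.008 -0.03 ] pos [0.6649 0.1925 0.1434] 22.325
```

To row units: 0.02 m is 0.025, 0.005 m is 0.0063.

{"api": "move_arm", "payload": {
  "plan": [
    {"delta_pos":[0,0,0.0063],"turn":[0,0,0],"fingers":1},
    {"delta_pos":[0,0,0.0125],"turn":[0,0,0],"fingers":1},
    {"delta_pos":[0,0,0.0175],"turn":[0,0,0],"fingers":1},
    {"delta_pos":[0,0,0.0225],"turn":[0,0,0],"fingers":1},
    {"delta_pos":[0,0,0.025],"turn":[0,0,0],"fingers":1},
    {"delta_pos":[0,0,0.025],"turn":[0,0,0],"fingers":1}
  ]
}}

```text
clock: 23.08
position: [0.665, 0.1926, 0.1231]
ee_rot: [0.78, 0.626, -0.0, 0.0]
ft_force: [1.3, -0.1, 0.8]
grip_width: 0.159
grasp_force: 99.6
```

```bash
python3 f.py
```

```text
tool F [0.66 2.04 0.24] T [-0.639  0.034  0.011] pos [0.6649 0.1926 0.1231] 23.325
```

To row units: 0.014 m is 0.0175, 0.012 m is 0.015.

{"api": "move_arm", "payload": {
  "plan": [
    {"delta_pos":[0,0.0006,0.005],"turn":[0,0,0],"fingers":1},
    {"delta_pos":[0,0.0006,0.01],"turn":[0,0,0],"fingers":1},
    {"delta_pos":[0,0.0006,0.015],"turn":[0,0,0],"fingers":1},
    {"delta_pos":[0,0.0006,0.0175],"turn":[0,0,0],"fingers":1},
    {"delta_pos":[0,0.0006,0.0175],"turn":[0,0,0],"fingers":1}
  ]
}}

```text
clock: 23.95
position: [0.665, 0.1925, 0.1085]
ee_rot: [0.78, 0.626, -0.001, -0.0]
ft_force: [1.7, 0.0, -2.9]
grip_width: 0.153
grasp_force: 99.2
```

```bash
python3 f.py
```

```text
tool F [-0.21  1.87  3.97] T [-0.452  0.002 -0.04 ] pos [0.6649 0.1923 0.1086] 24.2
```

To row units: 0.011 m is 0.0138, 0.009 m is 0.0113.

{"api": "move_arm", "payload": {
  "plan": [
    {"delta_pos":[0,0.0006,0.0038],"turn":[0,0,0],"fingers":1},
    {"delta_pos":[0,0.0006,0.0075],"turn":[0,0,0],"fingers":1},
    {"delta_pos":[0,0.0006,0.0113],"turn":[0,0,0],"fingers":1},
    {"delta_pos":[0,0.0006,0.0138],"turn":[0,0,0],"fingers":1},
    {"delta_pos":[0,0.0006,0.0138],"turn":[0,0,0],"fingers":1}
  ]
}}

```text
clock: 24.82
position: [0.6657, 0.1925, 0.0988]
ee_rot: [0.78, 0.626, -0.0, -0.0]
ft_force: [-3.5, 0.1, 4.5]
grip_width: 0.157
grasp_force: 100.1
```

```bash
python3 f.py
```

```text
tool F [-1.65 -4.48 -5.46] T [ 0.91  -0.312  0.002] pos [0.6657 0.1924 0.0988] 25.075
```

To row units: 0.003 m is 0.0038, 0.002 m is 0.0025.

{"api": "move_arm", "payload": {
  "plan": [
    {"delta_pos":[0,0,0.0025],"turn":[0,0,0],"fingers":1},
    {"delta_pos":[0,0,0.0038],"turn":[0,0,0],"fingers":1},
    {"delta_pos":[0,0,0.0038],"turn":[0,0,0],"fingers":1}
  ]
}}

```text
clock: 25.45
position: [0.6657, 0.1925, 0.0987]
ee_rot: [0.78, 0.626, 0.0, -0.001]
ft_force: [-15.6, -2.7, 27.7]
grip_width: 0.156
grasp_force: 103.6
```

```bash
python3 f.py
python3 - <<'E'
from h import *
cv2.imwrite("pics/home1.png",cv2.resize(camera("side")["color"][200:320,230:380,::-1],None,fx=5,fy=5,interpolation=cv2.INTER_CUBIC))
E
```

```text
tool F [ -6.24 -15.23 -27.6 ] T [ 3.31  -1.315 -0.031] pos [0.6657 0.1924 0.0986] 25.7
```

View pics/home1.png

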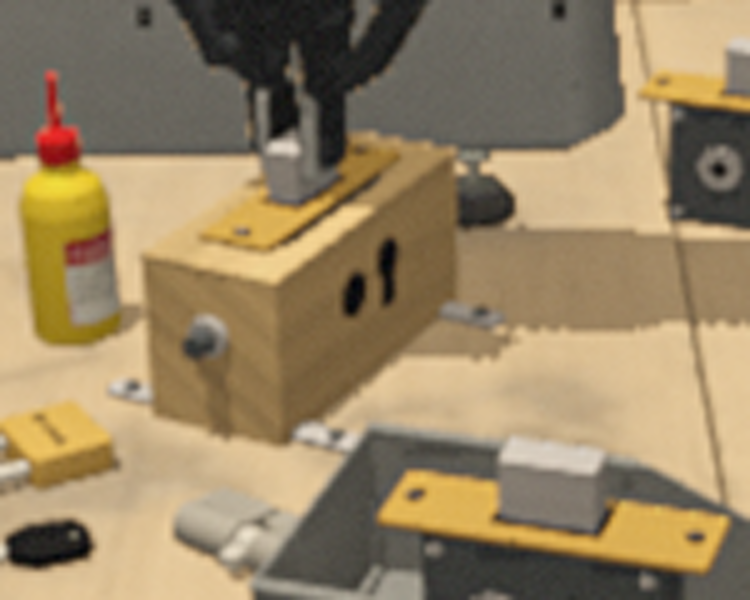

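The plate lies flat on the wood (crop 300,195). The extra press gave no further travel, so the case is home. I'll take the load off, open and retreat.

To row units: -0.18 m is -0.225, -0.13 m is -0.1625.

{"api": "move_arm", "payload": {
  "plan": [
    {"delta_pos":[0,0,-0.0038],"turn":[0,0,0],"fingers":1},
    {"delta_pos":[0,0,-0.0063],"turn":[0,0,0],"fingers":0.4},
    {"delta_pos":[0,0,-0.0063],"turn":[0,0,0],"fingers":0.4},
    {"delta_pos":[0,0,-0.0063],"turn":[0,0,0],"fingers":0.4},
    {"delta_pos":[0,0,-0.05],"turn":[0,0,0],"fingers":0.4},
    {"delta_pos":[0,0,-0.125],"turn":[0,0,0],"fingers":0.4},
    {"delta_pos":[0,0,-0.1625],"turn":[0,0,0],"fingers":0.4},
    {"delta_pos":[0,-0.075,-0.1625],"turn":[0,0,0],"fingers":0.4},
    {"delta_pos":[0,-0.15,-0.1625],"turn":[0,0,0],"fingers":0.4},
    {"delta_pos":[0,-0.225,-0.1625],"turn":[0,0,0],"fingers":0.4},
    {"delta_pos":[0,-0.225,-0.1625],"turn":[0,0,0],"fingers":0.4}
  ]
}}

```text
clock: 27.12
position: [0.4861, 0.2332, 0.225]
ee_rot: [0.778, 0.628, -0.001, -0.002]
ft_force: [1.2, -0.2, 0.7]
grip_width: 0.599
grasp_force: 0.0
```

```bash
python3 f.py
python3 - <<'E'
from m import *
c=camera("top"); save(c,"top9.png"); measure(c)
W=cloud(c); d=camera("side"); Z=cloud(d)
h=cv2.cvtColor(d["color"],cv2.COLOR_RGB2HSV)
m=(abs(Z[...,0]-.663)<.05)&(abs(Z[...,1]-.193)<.08)&(Z[...,2]>.07)&(Z[...,2]<.11)
br=(h[...,1]>140)
print("plate z",np.percentile(Z[...,2][m&br],[10,50,90]).round(4),"wood z",np.percentile(Z[...,2][m&~br],[10,50,90]).round(4))
cv2.imwrite("pics/side9.png",cv2.resize(d["color"][190:320,230:420,::-1],None,fx=4,fy=4))
E
```

```text
tool F [ 0.11  0.55 -0.29] T [-0.05   0.016  0.016] pos [0.4913 0.2304 0.2254] 27.375
plate 142 px [322. 161.] rect mm [771.3 190.2  39.6  34.6 -74.8] depth-xyz [763.6 186.4  66.6]
plate 103 px [311. 233.] rect mm [635.4 210.1 127.1   4.7  77.8] depth-xyz [636.  213.9  64.8]
plate 999 px [431. 308.] rect mm [498.6   3.4 113.7  34.   -6.1] depth-xyz [496.2   4.7  65.5]
plate 949 px [196. 309.] rect mm [503.6 416.  113.3  34.6  -2.9] depth-xyz [502.  415.1  67.6]
bolt 106 px [367. 130.] rect mm [815.2 110.   70.4   6.   14.9] depth-xyz [814.4 109.5  90.8]
bolt 91 px [321. 152.] rect mm [776.6 191.5  20.   17.7  -1.1] depth-xyz [773.2 191.6  94. ]
bolt 133 px [380. 175.] rect mm [731.9  87.4  83.8   6.8  14.6] depth-xyz [732.9  87.5  90.6]
bolt 129 px [398. 234.] rect mm [630.1  60.6  82.2   5.8  14.9] depth-xyz [627.2  59.6  90. ]
bolt 236 px [451. 267.] rect mm [556.4 -23.7 147.5  69.5 -87.4] depth-xyz [571.7 -44.4  92. ]
bolt 199 px [434. 308.] rect mm [498.9   3.3  32.6  17.1  -2.3] depth-xyz [498.2   3.7  89.2]
bolt 209 px [193. 310.] rect mm [503.  415.3  32.4  18.8  -1. ] depth-xyz [502.2 415.6  91.1]
blocktop 191 px [321. 157.] rect mm [773.9 191.1  35.9  34.7 -45.4] depth-xyz [768.9 190.   73.2]
blocktop 2826 px [321. 216.] rect mm [663.1 193.4 153.9  65.2  77.6] depth-xyz [661.9 193.8  75.7]
blocktop 136 px [196. 287.] rect mm [541.3 414.7  37.1  32.4 -10.5] depth-xyz [544.  415.6  69.2]
blocktop 164 px [195. 330.] rect mm [467.7 416.4  40.7  33.    0.5] depth-xyz [467.6 416.9  69.2]
rim 86 px [366. 142.] rect mm [800.5 108.  105.    3.7  14.9] depth-xyz [800.  109.   64.4]
rim 130 px [399. 243.] rect mm [614.9  54.6 131.8  26.5  28.8] depth-xyz [611.3  58.2  65.4]
rim 216 px [165. 288.] rect mm [536.7 471.9 115.9  27.7 -14.4] depth-xyz [542.  472.4  61.6]
rim 131 px [218. 267.] rect mm [570.5 398.1  86.8  35.7  86.7] depth-xyz [584.1 360.6  61.7]
plate z [0.0749 0.0765 0.0775] wood z [0.0713 0.0729 0.0952]
```

View pics/side9.png

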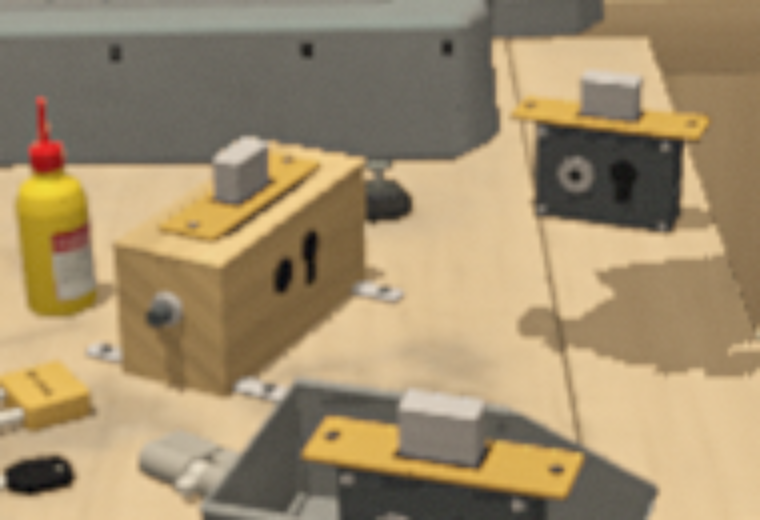

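View pics/top9.png

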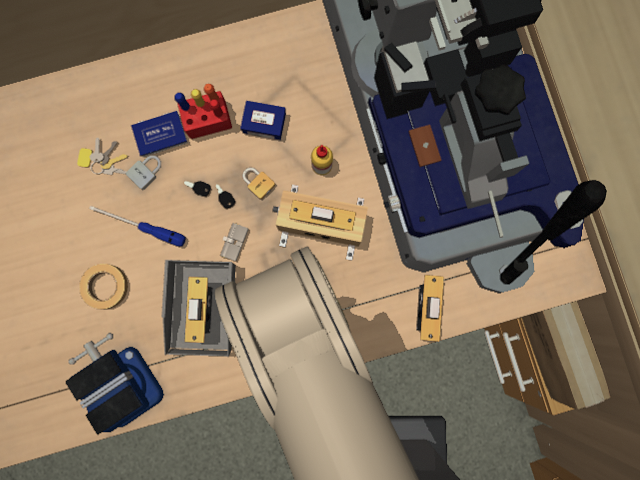

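The side crop shows the plate flat on the block at (240,200), the repair case upright in the bin at (440,450) and the third case standing at (610,150). The top view agrees, at (322,214), (197,309) and (431,308). The bystanders are where they were and the robot touches nothing.

```bash
python3 -c "
from workcell import hand_in; print(hand_in())"
```

```text
the job is handed in; nothing more can be done
None
```

The job is handed in: I felt the piece slide in the first case (left on the desk) and stood that case in the grey bin, pushed the middle case home in the mortise with its plate flat on the wood, and left the third standing on the desk, at about 27 s on the robot's clock.

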